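# Power up the phone-board test bench and hold the test key

### The arm

A 7-joint arm with a two-finger parallel gripper is mounted at the origin on the work surface. World frame = base frame: x ahead of the robot, y to its left, z up, the work surface at z = 0. Lengths are in m, angles in rad, forces in N, time in s.
With the tool pointing down it reaches from about 0.4 to 0.85 m from the base axis. Payload 4.5 kg.
Tool frame: the origin (TCP) lies at the very end of the fingers, on their centre line; the grasp point (between the pads) lies 19 mm behind it; z points along the fingers, x is the direction in which the jaws open and shut, and the axes are right-handed (so a half turn about z gives the same grasp; the last joint's range is limited). The gripper opens to 88 mm and grips with 3 to 60 N. Pads are 18 mm wide; open, the fingers measure 123 mm over their backs; the gripper's body (75 mm by 187 mm) begins 45 mm behind the grasp point.
Start: joints at [1.278, 0.689, -0.195, 1.565, 0.157, 0.902, -0.215], TCP at [0.201, -0.592, 0.239] pointing down, gripper open.
Joint ranges: [-3.01, 3.01], [-0.46, 2.08], [-1.47, 1.51], [0.13, 2.56], [-1, 4.14], [0.04, 2.09], [-2.66, 2.66]. Speed limits (rad/s): [2.57, 2.57, 3.14, 3.14, 3.14, 3.14, 3.14].

### API

Orientations are given as a unit quaternion [x, y, z, w].
In Python, from plant import * gives the robot as it stands.
- The arm moves only by the tool apply_moves, never from a script. Its argument "series" is a list of rows, each an object of numbers: "x", "y", "z": the shift along the tool's x, y, z in units of 80 cm (1.0 is 80 cm); "wx", "wy", "wz": the turn, a rotation vector about the tool's x, y, z in units of pi rad (1.0 is pi rad); "fingers": the opening, from -1 (shut) to 1 (fully open), so that 0 is half open. In form: [{"x": .., "y": .., "z": .., "wx": .., "wy": .., "wz": .., "fingers": ..}, ...]. A call has 1 to 8 rows; each row shifts and turns the pose as measured when the row begins, along the tool's axes as they then stand; what a row does not reach is not made up. A row lasts 1/8 s, in which the tool goes at most 62.5 mm and 10.7 degrees, less where a joint would pass 70% of its speed; a pose out of reach is approached as far as the arm can. A call with a number of a shift or a turn outside -1 to 1 is refused whole. A call with a gripper value outside its range is refused whole. The fingers move at their own pace and stop on an object; "force" is the grip in N (left out, the last holds). Time passes only in rows, so rows that do not move let the fingers close. It gives the time, the measured TCP pose, the force and the opening at its end, in the units of the state.
- get_state(): the state, without advancing time (a new reading comes with each control period).
- snapshot(name): name is "side" or "top" or "wrist"; returns (picture, depth): 384x512x3 uint8, red, green, blue; 384x512 float32, m along the optical axis (not along the pixel's ray), 0 where there is no reading.
- camera_model(name): a dict with "camera_matrix" (3x3 intrinsics, pixels), "world_from_camera" (4x4, takes a point from camera to world coordinates). Camera axes: x right, y up, looking along -z (the intrinsics and any distortion apply to the point x, -y, -z); pixel columns grow to the right and rows downward; lengths in m; the calibration is good to about 2 mm. A picture is of the moment at which its call begins: read the wrist's pose just before it. camera_model takes no time and is no camera call; for the wrist camera it gives the pose at the moment of the call.
- finish_job(): hands the job in, once; it reports no verdict.
The state is a dict: "clock": time; "q": joint angles; "qd": joint speeds; "joint_torque": joint torques, N m; "tool_pos": TCP position; "eef_rot": TCP orientation; "contact_force": force on the tool from outside, world axes, zero at the start; "moment": the same for the moment, N m; "opening": opening from 0.0 (shut) to 1.0 (fully open).
Only numpy, scipy, OpenCV 4.12 (cv2) and the standard library are available. Lean on these libraries where they do the work, as an engineer would, in place of code of your own. Each camera call takes 0.05 s, during which the arm holds its last target. There are 200 camera calls.

### The job

Start a test of the phone board with the closed fingertips: first press the far, raised end of the rocker on the white switch box right down so that it stays on, then do the same with the rocker on the blue power supply, then press the round key on the grey test fixture fully down and keep it down: finish with the fingers still holding it in. Do not press the square key, do not pick up or shove the units, and leave everything else on the bench where it is.

Things in the scene. Friction and masses are not known exactly. Their poses are not given: they have to be found in the camera images.
- switch_box: bench switch box, a white oblong box 150 (x) x 76 (y) x 45 mm high, loose on the bench, about 0.8 kg; one broad black rocker on its flat top and a round grey outlet behind the rocker. Origin: centre of its underside, z up; +x away from the robot at yaw 0 (yaw within 0.3 rad)
- mains_rocker_press (a point): where to press the switch box's rocker: on the top surface of its far wing, 19 mm from the middle line of the paddle. Moves with the paddle: about 59 mm above the bench when off, 53 mm when on. The paddle is 60 mm long along the box's x and 36 mm wide; its middle line lies at x = -25 mm, y = 0, 53 mm above the bench in the box's frame, 8 mm above the box's top
- mains_rocker (a joint): the switch box's rocker: far wing raised = off; pressing the raised far wing (the one away from the robot, at the unit's +x side) swings it down about 8 mm until that wing lies parallel to the face around it = on; a stiff paddle that stays where it is left. Joint in rad: about 0 to 0.04 at the start (off), 0.30 = fully on (end stop), takes 3 to 5 N on the far wing
- supply: blue bench power supply, 140 (x) x 160 (y) mm, 50 mm high in front to 70 mm at the back, loose, about 2.2 kg; its top panel slopes up away from the robot by 0.15 rad and carries a white dial meter and a fixed black round knob 24 mm across on the left (+y) and one black rocker on the right (-y). Origin: centre of its underside, z up; +x away from the robot at yaw 0 (yaw within 0.3 rad)
- supply_rocker_press (a point): where to press the supply's rocker: on the top surface of its far wing, 16 mm from the middle line of the paddle. Moves with the paddle: about 75 mm above the bench when off, 70 mm when on. The paddle is 52 mm long up the panel and 30 mm wide; its middle line lies at x = -3 mm, y = -42 mm, 68 mm above the bench in the supply's frame, 8 mm above the panel
- supply_rocker (a joint): the supply's rocker: far wing raised = off; pressing the raised far wing (the one away from the robot, at the unit's +x side) swings it down about 8 mm until that wing lies parallel to the face around it = on; a stiff paddle that stays where it is left. Joint in rad: about 0 to 0.04 at the start (off), 0.30 = fully on (end stop), takes 3 to 5 N on the far wing
- fixture: phone-board test fixture, a grey block 130 (x) x 150 (y) x 40 mm, loose, about 1.5 kg, with a green circuit board on an aluminium plate in its far half and two white keys in its near half: a round one on the left (+y) and a smaller square one on the right (-y). Origin: centre of its underside, z up; +x away from the robot at yaw 0 (yaw within 0.3 rad)
- test_key_top (a point): centre of the top of the round test key, 32 mm across, in a round black collar 12 mm high; at x = -36 mm, y = +36 mm, 62 mm above the bench in the fixture's frame when up; goes straight down with the key
- test_key (a joint): round test key, sprung: 0 = up, 0.006 m = fully down (end stop), about 5 N there, 1.5 N to start; springs back when let go
- abort_key_top (a point): centre of the top of the square abort key, 20 x 20 mm, at x = -36 mm, y = -42 mm, 54 mm above the bench in the fixture's frame; not to be pressed
- abort_key (a joint): square abort key, sprung: 0 = up, 0.005 m = fully down
- screw_jar: bystander: small screw jar with a steel lid, 32 mm across, 45 mm high, between the units at the right (-y). Origin: centre of its underside
- flux_pot: bystander: small pot with a white lid, 30 mm across, 40 mm high, between the units at the left (+y). Origin: centre of its underside
- phone: bystander: black phone lying flat, 72 x 148 x 8 mm, near the robot at the left. Origin: centre of its underside
- battery: bystander: flat phone battery, 40 x 85 x 6 mm, near the robot. Origin: centre of its underside
- screwdriver: bystander: screwdriver 150 mm long lying beyond the units. Origin: centre of its underside, handle to its -x
- parts_tray: bystander: white tray 70 x 100 x 18 mm beyond the units at the left. Origin: centre of its underside
- back_cover: bystander: grey phone back cover 70 x 140 x 6 mm lying beyond the units at the right. Origin: centre of its underside

How it is judged:
On the way, in this order (a step that is already met when the one before it is completed fails the run):
1. the switch box's rocker is pressed on (value of joint mains_rocker above 0.24 rad), for 0.1 s.
2. with the switch box on, the supply's rocker is pressed on (value of joint each of mains_rocker, supply_rocker above 0.24 rad), for 0.1 s.
3. with both rockers on, the round test key is pressed down (all of step 2 and value of joint test_key above 0.0042 m), for 0.2 s.
At the end, for the whole second after the job is handed in: both rockers are on (joint over 0.24 of 0.30 rad), the fingers hold the round test key down (over 4.2 of its 6 mm, with more than 1 N), the square key is up, and all three units stand still on the bench (all of step 3 and contact force between the fingers and test_key above 1 N and value of joint abort_key below 0.0025 m and height (world z) of each of switch_box, supply, fixture below 0.012 m and linear speed of each of switch_box, supply, fixture below 0.02 m/s); the arm keeps its last pose, push and grip.
It fails at once if the supply's rocker is pressed before the switch box's rocker is on (value of joint supply_rocker above 0.12 rad and value of joint mains_rocker below 0.2 rad).
It fails at once if the round test key is pressed before the supply's rocker is on (value of joint test_key above 0.002 m and value of joint supply_rocker below 0.2 rad).
It fails at once if the square abort key is pressed (value of joint abort_key above 0.0025 m).
It fails at once if a unit is lifted, tipped or carried (raised 12 mm, tilted 0.15 rad, or shoved more than 30 mm) (height (world z) of any of switch_box, supply, fixture above 0.012 m or angle between any of switch_box, supply, fixture's own z axis and vertical above 0.15 rad or distance of any of switch_box, supply, fixture from where it was at the start of the episode above 0.03 m).
It fails at once if another thing on the bench is moved by more than 20 mm (distance of any of screw_jar, flux_pot, phone, battery, screwdriver, parts_tray, back_cover from where it was at the start of the episode above 0.02 m).
It also fails if it takes over 56 s, if anything falls off the work surface, if the arm or the gripper's body presses on something with over 40 N, if the wrist force passes 120 N, or if a joint passes its speed limit or range.

## Working session

There is one attempt and no reset: what is moved stays moved. The work goes in short steps, Python scripts to look and compute and a tool call to move; the robot and the scene stay as the last step left them, time stands still between calls to the robot, and variables do not carry over. Pictures are saved under pics/ and viewed, about 8 in all and at most 12, crops included, and the job is handed in when it is done.

Besides the shell and the picture viewer there is one more tool, called after "Call:" as name([rows], argument=value, ...), one row to a line, values as JSON. apply_moves: Moves the arm, as the interface text tells. Its arguments: {"type":"object","properties":{"series":{"type":"array","items":{"type":"object","properties":{"x":{"type":"number"},"y":{"type":"number"},"z":{"type":"number"},"wx":{"type":"number"},"wy":{"type":"number"},"wz":{"type":"number"},"fingers":{"type":"number"}}}},"force":{"type":"number"}},"required":["series"]}

```bash
mkdir -p pics
python3 - <<'E'
from plant import *
import cv2,numpy as np
s=get_state();print(s)
for n in("top","side"):
    p,d=snapshot(n);m=camera_model(n);np.savez(n+".npz",p=p,d=d,K=m["camera_matrix"],T=m["world_from_camera"])
    print(n,m); cv2.imwrite(f"pics/{n}0.png",cv2.resize(p[:,:,::-1],(800,600),interpolation=cv2.INTER_CUBIC))
E
```

```text
{'clock': 0.0, 'q': array([ 1.27777213,  0.6899672 , -0.19449297,  1.56632005,  0.15730578,
        0.9024436 , -0.21504959]), 'qd': array([-0.0006355 ,  0.00033851,  0.00019026,  0.00224625, -0.00100083,
       -0.00072361,  0.00170316]), 'joint_torque': array([ 1.31958059e-04, -5.27563548e+01, -1.26680341e+00, -1.53425771e+01,
       -5.26506139e-02,  6.45919194e-03,  1.07069495e-04]), 'tool_pos': array([ 0.20039946, -0.59136554,  0.23792633]), 'eef_rot': array([ 8.12757300e-01, -5.82601757e-01, -7.48277224e-04, -4.51725385e-04]), 'contact_force': array([-0.04805151, -0.07575281,  0.44966716]), 'moment': array([0.0389707 , 0.04342695, 0.01273518]), 'opening': 1.0003090101982535}
top {'camera_matrix': array([[376.37497644,   0.        , 260.15208785],
       [  0.        , 376.37497644, 190.8448787 ],
       [  0.        ,   0.        ,   1.        ]]), 'world_from_camera': array([[-0.02296946,  0.98673478, -0.1607074 ,  0.39479475],
       [-0.99973473, -0.02294357,  0.00201701, -0.00298059],
       [-0.00169695,  0.1607111 ,  0.98700003,  0.98203362],
       [ 0.        ,  0.        ,  0.        ,  1.        ]])}
side {'camera_matrix': array([[386.87783902,   0.        , 255.90679131],
       [  0.        , 386.87783902, 190.81121605],
       [  0.        ,   0.        ,   1.        ]]), 'world_from_camera': array([[-0.78334877,  0.41922021, -0.45893259,  0.1694316 ],
       [-0.62156079, -0.53446247,  0.57272336,  0.4358064 ],
       [-0.00518504,  0.73389664,  0.67924136,  0.63063678],
       [ 0.        ,  0.        ,  0.        ,  1.        ]])}
```

View pics/top0.png

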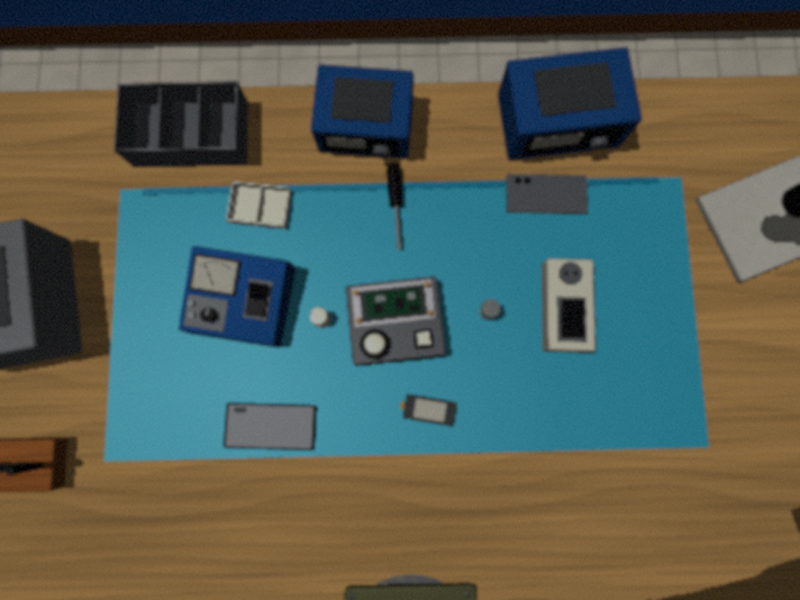

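View pics/side0.png

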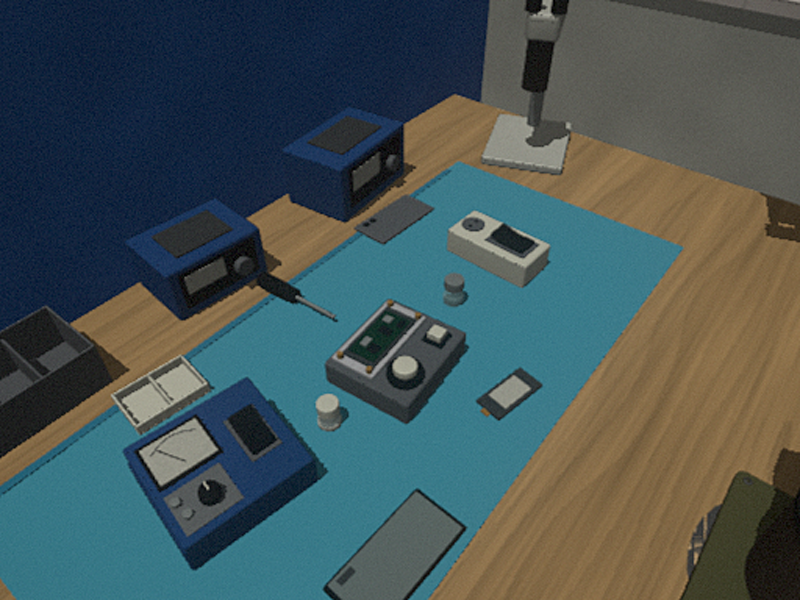

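The top view shows the switch box at (569,305) with its rocker at (572,319). The supply's rocker is at (259,298), the round key at (375,344) and the square key at (424,339). The side view agrees with this layout.

```bash
cat > h.py <<'E'
import numpy as np,cv2
def cloud(n):
    f=np.load(n+".npz");d=f["d"];K=f["K"];T=f["T"]
    v,u=np.mgrid[:384,:512]
    P=np.stack([(u-K[0,2])*d/K[0,0],-(v-K[1,2])*d/K[1,1],-d],-1)@T[:3,:3].T+T[:3,3]
    return f["p"],P,d>0
def ray(n,u,v,z):  # native px -> world at height z
    f=np.load(n+".npz");K=f["K"];T=f["T"]
    r=T[:3,:3]@np.array([(u-K[0,2])/K[0,0],-(v-K[1,2])/K[1,1],-1])
    return T[:3,3]+r*(z-T[2,3])/r[2]
E
python3 - <<'E'
from h import *
R={"box":(.5,-.36,.038,.052,.14),"sup":(.5,.33,.045,.08,.14),"fix":(.5,.04,.034,.046,.11)}
for n in("top","side"):
    p,P,ok=cloud(n)
    print(n,"bench z",np.median(P[ok&(abs(P[...,2])<.02)][:,2]))
    for k,(px,py,a,b,r) in R.items():
        # rough centre from top picture
        c={"box":(569,305),"sup":(237,297),"fix":(397,320)}[k]
        c=ray("top",c[0]/1.5625,c[1]/1.5625,.05)
        m=ok&(np.hypot(P[...,0]-c[0],P[...,1]-c[1])<r)&(P[...,2]>a)&(P[...,2]<b)
        mm=cv2.morphologyEx(m.astype(np.uint8),cv2.MORPH_OPEN,np.ones((3,3)))>0
        q=P[mm]; rect=cv2.minAreaRect((q[:,:2]*1000).astype(np.float32))
        print(k,len(q),"rough",c.round(3),"rect",np.round(rect[0],1),np.round(rect[1],1),round(rect[2],2),"zmed",np.median(q[:,2]).round(4))
for n,u,v,z in[("mains mid",572,319,.053),("sup rocker",259,298,.068),("key",375,344,.062),("abort",424,339,.054)]:
    print(n,ray("top",u/1.5625,v/1.5625,z).round(4))
p,_,_=cloud("top")
cv2.imwrite("pics/c.png",cv2.resize(p[150:240,100:400,::-1],(800,240),interpolation=cv2.INTER_CUBIC))
E
```

```text
top bench z 0.0010940895882239898
box 1503 rough [ 0.529 -0.265  0.05 ] rect [ 536.  -217.6] [181.  149.1] 88.5 zmed 0.0454
sup 3475 rough [0.555 0.267 0.05 ] rect [558.  271.3] [156.7 137.2] 79.81 zmed 0.0635
fix 1482 rough [0.512 0.011 0.05 ] rect [515.   14.7] [130.1 149.9] 5.08 zmed 0.0407
side bench z 0.0008738419964549049
box 1012 rough [ 0.529 -0.265  0.05 ] rect [ 536.  -216.9] [182.7 150.6] 87.49 zmed 0.0452
sup 7092 rough [0.555 0.267 0.05 ] rect [557.2 271.8] [156.2 138.5] 79.66 zmed 0.0612
fix 1846 rough [0.512 0.011 0.05 ] rect [513.6  15. ] [130.  150.5] 5.37 zmed 0.0404
mains mid [ 0.5064 -0.2673  0.053 ]
sup rocker [0.5493 0.2274 0.068 ]
key [0.4731 0.0461 0.062 ]
abort [ 0.4799 -0.0311  0.054 ]
```

Run:
```python
from h import *
for n in("top","side"):
    p,P,ok=cloud(n)
    m=ok&(abs(P[...,0]-.53)<.11)&(abs(P[...,1]+.268)<.065)&(P[...,2]>.038)&(P[...,2]<.052)
    m=cv2.morphologyEx(m.astype(np.uint8),cv2.MORPH_OPEN,np.ones((3,3)))>0
    q=P[m];print(n,cv2.minAreaRect((q[:,:2]*1000).astype(np.float32)))
def at(c,yaw,x,y): 
    return np.array(c)+[x*np.cos(yaw)-y*np.sin(yaw),x*np.sin(yaw)+y*np.cos(yaw)]
sup=(.5576,.2715);fix=(.5143,.0148)
print("sup mid",at(sup,-.178,-.003,-.042),"press",at(sup,-.178,.0135,-.042),"knob side")
print("key",at(fix,.091,-.036,.036),"abort",at(fix,.091,-.036,-.042))
for c in(-.262,-.266,-.268): print("box press",at((.535,c),0,-.006,0))
```

```text
top ((534.5044555664062, -269.41204833984375), (77.21928405761719, 149.41656494140625), 87.69182586669922)
side ((533.7041625976562, -268.86297607421875), (78.72298431396484, 150.62738037109375), 87.48616027832031)
sup mid [0.54721082 0.23069479] press [0.56345011 0.22777328] knob side
key [0.47517747 0.04737956] abort [ 0.48226568 -0.0302977 ]
box press [ 0.529 -0.262]
box press [ 0.529 -0.266]
box press [ 0.529 -0.268]
```

Call:
apply_moves([
  {"wz": 0.0586,"fingers": -1},
  {"wz": 0.0586,"fingers": -1},
  {"z": 0.03,"fingers": -1},
  {"z": 0.03,"fingers": -1},
  {"fingers": -1},
  {"fingers": -1},
  {"fingers": -1},
], force=20)

```text
schema error: expected keys x, y, z, wx, wy, wz, fingers
```

```bash
cat > g.py <<'E'
import sys,numpy as np
from plant import *
from scipy.spatial.transform import Rotation as R
def go(t,yaw):
    s=get_state();r=R.from_quat(s["eef_rot"]);p=s["tool_pos"]
    x=np.array([-np.sin(yaw)*-1,-np.cos(yaw),0]);z=np.array([0,0,-1.]);x=np.array([np.sin(yaw),-np.cos(yaw),0])
    G=R.from_matrix(np.stack([x,np.cross(z,x),z],1))
    w=(r.inv()*G).as_rotvec()/np.pi
    print("t",s["clock"],"p",p.round(4),"F",s["contact_force"].round(2),"open",round(s["opening"],3))
    print("d units",(r.inv().apply(np.array(t)-p)/.8).round(4),"mm",np.linalg.norm(np.array(t)-p)*1000,"w",w.round(4))
a=list(map(float,sys.argv[1:]));go(a[:3],a[3])
E
python3 g.py .528 -.269 .12 -.042
```

```text
t 0.1 p [ 0.2004 -0.5914  0.238 ] F [-0.98 -0.12  0.12] open 1.0
d units [-0.25   -0.5172  0.1478] mm 474.5679507125819 w [1.000e-04 5.000e-04 1.174e-01]
```

Call:
apply_moves([
  {"x": 0,"y": 0,"z": 0,"wx": 0,"wy": 0,"wz": 0.0586,"fingers": -1},
  {"x": 0,"y": 0,"z": 0,"wx": 0,"wy": 0,"wz": 0.0586,"fingers": -1},
  {"x": 0,"y": 0,"z": 0.04,"wx": 0,"wy": 0,"wz": 0,"fingers": -1},
  {"x": 0,"y": 0,"z": 0.04,"wx": 0,"wy": 0,"wz": 0,"fingers": -1},
  {"x": 0,"y": 0,"z": 0,"wx": 0,"wy": 0,"wz": 0,"fingers": -1},
  {"x": 0,"y": 0,"z": 0,"wx": 0,"wy": 0,"wz": 0,"fingers": -1},
], force=20)

```text
clock: 0.85
tool_pos: [0.2002, -0.5905, 0.1718]
eef_rot: [-0.688, 0.725, 0.002, 0.001]
contact_force: [-1.1, -0.6, -0.2]
opening: 0.344
```

```bash
python3 g.py .528 -.269 .13 -.042
```

```text
t 0.85 p [ 0.2002 -0.5905  0.1718] F [-1.13 -0.6  -0.22] open 0.344
d units [-0.4226 -0.3883  0.0532] mm 461.0923546870089 w [ 0.0005  0.0012 -0.0033]
```

Call:
apply_moves([
  {"x": -0.053,"y": -0.0485,"z": 0.0066,"wx": 0,"wy": 0,"wz": 0,"fingers": -1},
  {"x": -0.053,"y": -0.0485,"z": 0.0066,"wx": 0,"wy": 0,"wz": 0,"fingers": -1},
  {"x": -0.053,"y": -0.0485,"z": 0.0066,"wx": 0,"wy": 0,"wz": 0,"fingers": -1},
  {"x": -0.053,"y": -0.0485,"z": 0.0066,"wx": 0,"wy": 0,"wz": 0,"fingers": -1},
  {"x": -0.053,"y": -0.0485,"z": 0.0066,"wx": 0,"wy": 0,"wz": 0,"fingers": -1},
  {"x": -0.053,"y": -0.0485,"z": 0.0066,"wx": 0,"wy": 0,"wz": 0,"fingers": -1},
  {"x": -0.053,"y": -0.0485,"z": 0.0066,"wx": 0,"wy": 0,"wz": 0,"fingers": -1},
  {"x": 0,"y": 0,"z": 0,"wx": 0,"wy": 0,"wz": 0,"fingers": -1},
])

```text
clock: 1.85
tool_pos: [0.5034, -0.3082, 0.1448]
eef_rot: [-0.687, 0.727, -0.011, 0.002]
contact_force: [-1.0, -0.7, -1.1]
opening: -0.001
```

```bash
python3 g.py .528 -.269 .085 -.042
```

```text
t 1.85 p [ 0.5034 -0.3082  0.1448] F [-1.   -0.67 -1.12] open -0.001
d units [-0.0515 -0.0266  0.0746] mm 75.56527527641813 w [-0.0058 -0.0037 -0.0044]
```

Call:
apply_moves([
  {"x": -0.026,"y": -0.0135,"z": 0.037,"wx": -0.003,"wy": -0.002,"wz": -0.002,"fingers": -1},
  {"x": -0.026,"y": -0.0135,"z": 0.037,"wx": -0.003,"wy": -0.002,"wz": -0.002,"fingers": -1},
  {"x": 0,"y": 0,"z": 0,"wx": 0,"wy": 0,"wz": 0,"fingers": -1},
  {"x": 0,"y": 0,"z": 0,"wx": 0,"wy": 0,"wz": 0,"fingers": -1},
])

```text
clock: 2.35
tool_pos: [0.5301, -0.2738, 0.0901]
eef_rot: [-0.69, 0.724, -0.005, 0.0]
contact_force: [0.3, -0.4, 1.2]
opening: 0.004
```

```bash
python3 - <<'E'
from plant import *
import cv2
p,d=snapshot("wrist")
q,_=snapshot("side")
import numpy as np
cv2.imwrite("pics/w1.png",np.hstack([cv2.resize(p,(400,300)),cv2.resize(q[90:240,200:400],(400,300),interpolation=cv2.INTER_CUBIC)])[:,:,::-1])
E
python3 g.py .528 -.269 .062 -.042
```

```text
t 2.45 p [ 0.5301 -0.2735  0.0901] F [-0.79 -0.65  0.08] open 0.006
d units [-0.0057  0.0032  0.0351] mm 28.577729338214557 w [-0.0024 -0.0018 -0.0017]
```

View pics/w1.png

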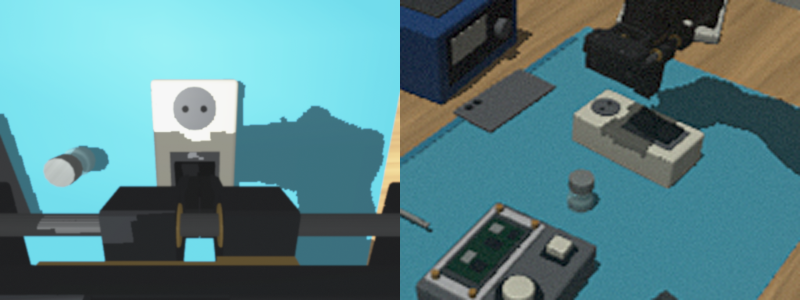

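The wrist view shows the closed tips over the far end of the rocker, near (197,160), and centred across it. I'll go down.

Call:
apply_moves([
  {"x": -0.006,"y": 0.003,"z": 0.02,"wx": -0.002,"wy": -0.002,"wz": -0.002,"fingers": -1},
  {"x": 0,"y": 0,"z": 0.012,"wx": 0,"wy": 0,"wz": 0,"fingers": -1},
  {"x": 0,"y": 0,"z": 0.004,"wx": 0,"wy": 0,"wz": 0,"fingers": -1},
  {"x": 0,"y": 0,"z": 0.004,"wx": 0,"wy": 0,"wz": 0,"fingers": -1},
])

```text
clock: 2.95
tool_pos: [0.5279, -0.2707, 0.0578]
eef_rot: [-0.692, 0.722, -0.001, 0.001]
contact_force: [0.6, 0.2, 4.1]
opening: 0.006
```

```bash
python3 g.py .528 -.269 .053 -.042
```

```text
t 2.95 p [ 0.5279 -0.2707  0.0578] F [0.63 0.21 4.08] open 0.006
d units [-0.0022  0.      0.0059] mm 5.0637356200948584 w [-0.0011 -0.0002 -0.0005]
```

Call:
apply_moves([
  {"x": 0,"y": 0,"z": 0.005,"wx": 0,"wy": 0,"wz": 0,"fingers": -1},
  {"x": 0,"y": 0,"z": 0.005,"wx": 0,"wy": 0,"wz": 0,"fingers": -1},
  {"x": 0,"y": 0,"z": 0.006,"wx": 0,"wy": 0,"wz": 0,"fingers": -1},
  {"x": 0,"y": 0,"z": 0.006,"wx": 0,"wy": 0,"wz": 0,"fingers": -1},
])

```text
clock: 3.45
tool_pos: [0.5284, -0.2708, 0.0529]
eef_rot: [-0.691, 0.723, -0.003, 0.002]
contact_force: [-8.5, 5.1, 43.9]
opening: 0.005
```

```bash
python3 g.py .528 -.269 .053 -.042
```

```text
t 3.45 p [ 0.5284 -0.2708  0.0529] F [-8.54  5.08 43.94] open 0.005
d units [-0.0022  0.0006 -0.0002] mm 1.8351174068459037 w [-0.002  -0.0005 -0.0008]
```

End stop reached: z is 52.9 mm against the 53 mm given, with a hard force rise. I'll lift off and check with a picture.

Call:
apply_moves([
  {"x": 0,"y": 0,"z": -0.01,"wx": 0,"wy": 0,"wz": 0,"fingers": -1},
  {"x": 0,"y": 0,"z": -0.05,"wx": 0,"wy": 0,"wz": 0,"fingers": -1},
  {"x": 0,"y": 0,"z": -0.05,"wx": 0,"wy": 0,"wz": 0,"fingers": -1},
  {"x": -0.04,"y": 0,"z": -0.01,"wx": 0,"wy": 0,"wz": 0.02,"fingers": -1},
])

```text
clock: 3.95
tool_pos: [0.528, -0.2415, 0.152]
eef_rot: [-0.666, 0.746, -0.003, 0.001]
contact_force: [0.8, 0.9, 0.0]
opening: 0.007
```

```bash
python3 - <<'E'
from plant import *
import cv2,numpy as np
q,d=snapshot("side");m=camera_model("side");np.savez("side2.npz",p=q,d=d,K=m["camera_matrix"],T=m["world_from_camera"])
from h import *
def prof(n,c,yaw,mid,half):
    p,P,ok=cloud(n);D=P[...,:2]-np.array(c);x=D[...,0]*np.cos(yaw)+D[...,1]*np.sin(yaw);y=-D[...,0]*np.sin(yaw)+D[...,1]*np.cos(yaw)
    for a in(-25,-20,-15,-10,10,15,20,25):
        k=ok&(abs(x-mid[0]-a/1000)<.003)&(abs(y-mid[1])<.012);print(a,(np.median(P[k][:,2])*1000).round(1),end="; ")
    print()
for n in("side","side2"): prof(n,(.534,-.269),-.042,(-.025,0),0)
E
python3 g.py .5635 .2278 .13 -.178
```

```text
-25 54.5; -20 54.7; -15 53.7; -10 53.4; 10 56.5; 15 56.4; 20 58.5; 25 60.1; 
-25 48.7; -20 226.9; -15 231.5; -10 252.4; 10 53.6; 15 52.9; 20 52.8; 25 53.1; 
t 4.0 p [ 0.5287 -0.2331  0.1515] F [-0.44  4.09 -0.28] open 0.0
d units [-0.5774  0.0189  0.0287] mm 462.7114179197742 w [-0.0011  0.001   0.0223]
```

Depth shows the far wing level at 53 mm, down from 56–60, so the mains rocker is on. Next is the supply.

Call:
apply_moves([
  {"x": -0.072,"y": 0.002,"z": 0.0,"wx": 0,"wy": 0,"wz": 0.01,"fingers": -1},
  {"x": -0.072,"y": 0.002,"z": 0.0,"wx": 0,"wy": 0,"wz": 0.01,"fingers": -1},
  {"x": -0.072,"y": 0.002,"z": 0,"wx": 0,"wy": 0,"wz": 0,"fingers": -1},
  {"x": -0.072,"y": 0.002,"z": 0,"wx": 0,"wy": 0,"wz": 0,"fingers": -1},
  {"x": -0.072,"y": 0.002,"z": 0,"wx": 0,"wy": 0,"wz": 0,"fingers": -1},
  {"x": -0.072,"y": 0.002,"z": 0,"wx": 0,"wy": 0,"wz": 0,"fingers": -1},
  {"x": -0.072,"y": 0.002,"z": 0,"wx": 0,"wy": 0,"wz": 0,"fingers": -1},
  {"x": 0,"y": 0,"z": 0,"wx": 0,"wy": 0,"wz": 0,"fingers": -1},
])

```text
clock: 5.0
tool_pos: [0.5816, 0.1796, 0.1474]
eef_rot: [-0.645, 0.764, 0.0, 0.0]
contact_force: [-0.1, 0.0, 0.1]
opening: 0.001
```

```bash
python3 g.py .5635 .2278 .12 -.178
```

```text
t 5.0 p [0.5816 0.1796 0.1474] F [-0.14  0.03  0.15] open 0.001
d units [-0.0556  0.0324  0.0343] mm 58.36210820611742 w [0.     0.0003 0.0033]
```

Call:
apply_moves([
  {"x": -0.028,"y": 0.016,"z": 0.017,"wx": 0,"wy": 0,"wz": 0.003,"fingers": -1},
  {"x": -0.028,"y": 0.016,"z": 0.017,"wx": 0,"wy": 0,"wz": 0,"fingers": -1},
  {"x": 0,"y": 0,"z": 0,"wx": 0,"wy": 0,"wz": 0,"fingers": -1},
  {"x": 0,"y": 0,"z": 0,"wx": 0,"wy": 0,"wz": 0,"fingers": -1},
])

```text
clock: 5.5
tool_pos: [0.564, 0.2234, 0.1182]
eef_rot: [-0.641, 0.768, -0.002, -0.002]
contact_force: [0.4, -0.3, -0.5]
opening: 0.007
```

```bash
python3 g.py .5635 .2278 .082 -.178
```

```text
t 5.5 p [0.564  0.2234 0.1182] F [ 0.36 -0.27 -0.46] open 0.007
d units [-0.0055  0.0016  0.0452] mm 36.45657776854394 w [ 0.0002 -0.0017 -0.0005]
```

Call:
apply_moves([
  {"x": -0.006,"y": 0.0015,"z": 0.022,"wx": 0,"wy": -0.001,"wz": 0,"fingers": -1},
  {"x": 0,"y": 0,"z": 0.022,"wx": 0,"wy": 0,"wz": 0,"fingers": -1},
  {"x": 0,"y": 0,"z": 0,"wx": 0,"wy": 0,"wz": 0,"fingers": -1},
])

```text
clock: 5.88
tool_pos: [0.565, 0.2246, 0.0809]
eef_rot: [-0.639, 0.769, -0.001, -0.001]
contact_force: [-0.3, -0.1, 1.5]
opening: 0.005
```

```bash
python3 - <<'E'
from plant import *
import cv2,numpy as np
p,_=snapshot("wrist");q,_=snapshot("side")
cv2.imwrite("pics/w2.png",np.hstack([cv2.resize(p,(400,300)),cv2.resize(q[200:384,60:260],(400,300),interpolation=cv2.INTER_CUBIC)])[:,:,::-1])
E
python3 g.py .5635 .2278 .075 -.178
```

```text
t 5.975 p [0.5659 0.2252 0.0823] F [-0.31  0.45  0.35] open 0.003
d units [-0.0027  0.0036  0.0091] mm 8.146311993582046 w [-0.0009 -0.0007 -0.0019]
```

View pics/w2.png

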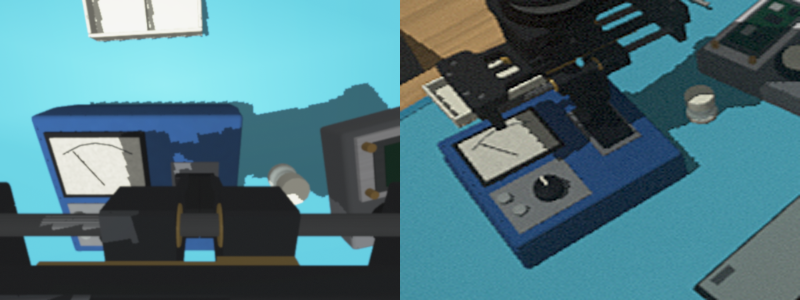

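The tips are over the far wing: in the wrist view they sit at (197,180) inside the bezel spanning 170–220. I'll press.

Call:
apply_moves([
  {"x": -0.003,"y": 0.003,"z": 0.006,"wx": 0,"wy": 0,"wz": -0.001,"fingers": -1},
  {"x": 0,"y": 0,"z": 0.005,"wx": 0,"wy": 0,"wz": 0,"fingers": -1},
  {"x": 0,"y": 0,"z": 0.005,"wx": 0,"wy": 0,"wz": 0,"fingers": -1},
  {"x": 0,"y": 0,"z": 0.005,"wx": 0,"wy": 0,"wz": 0,"fingers": -1},
])

```text
clock: 6.48
tool_pos: [0.5667, 0.2277, 0.0705]
eef_rot: [-0.64, 0.768, -0.003, 0.003]
contact_force: [-10.9, -3.8, 46.6]
opening: 0.007
```

```bash
python3 g.py .5635 .2278 .071 -.178
```

```text
t 6.475 p [0.5667 0.2277 0.0705] F [-10.85  -3.8   46.59] open 0.007
d units [ 0.0006  0.004  -0.0007] mm 3.2719488873543336 w [-0.0027  0.0002 -0.0012]
```

Call:
apply_moves([
  {"x": 0,"y": 0,"z": -0.01,"wx": 0,"wy": 0,"wz": 0,"fingers": -1},
  {"x": 0,"y": 0,"z": -0.05,"wx": 0,"wy": 0,"wz": 0,"fingers": -1},
  {"x": 0,"y": 0,"z": -0.02,"wx": 0,"wy": 0,"wz": 0,"fingers": -1},
  {"x": 0.065,"y": 0.03,"z": 0,"wx": 0,"wy": 0,"wz": -0.02,"fingers": -1},
  {"x": 0.065,"y": 0.03,"z": 0,"wx": 0,"wy": 0,"wz": -0.02,"fingers": -1},
  {"x": 0.065,"y": 0.03,"z": 0,"wx": 0,"wy": 0,"wz": -0.02,"fingers": -1},
  {"x": 0,"y": 0,"z": 0,"wx": 0,"wy": 0,"wz": 0,"fingers": -1},
])

```text
clock: 7.35
tool_pos: [0.4713, 0.0804, 0.1334]
eef_rot: [0.713, -0.701, 0.001, -0.002]
contact_force: [1.0, 0.9, -0.6]
opening: 0.005
```

```bash
python3 - <<'E'
from plant import *
import cv2,numpy as np
for c in("side","top"):
    q,d=snapshot(c);m=camera_model(c);np.savez(c+"3.npz",p=q,d=d,K=m["camera_matrix"],T=m["world_from_camera"])
from h import *
def prof(n,c,yaw,mid,pts=(-22,-16,-10,10,16,22)):
    p,P,ok=cloud(n);D=P[...,:2]-np.array(c);x=D[...,0]*np.cos(yaw)+D[...,1]*np.sin(yaw);y=-D[...,0]*np.sin(yaw)+D[...,1]*np.cos(yaw)
    print(n,[(a,float((np.median(P[ok&(abs(x-mid[0]-a/1000)<.003)&(abs(y-mid[1])<.01)][:,2])*1000).round(1))) for a in pts])
for n in("top","side","side3","top3"): prof(n,(.5576,.2715),-.178,(-.003,-.042))
for n in("side3","top3"): prof(n,(.534,-.269),-.042,(-.025,0))
E
python3 g.py .475 .047 .12 .091
```

```text
top [(-22, 65.1), (-16, 67.2), (-10, 68.1), (10, 72.1), (16, 75.8), (22, 77.6)]
side [(-22, 64.1), (-16, 65.8), (-10, 67.0), (10, 71.6), (16, 74.1), (22, 76.6)]
side3 [(-22, 67.8), (-16, 70.4), (-10, 69.7), (10, 69.0), (16, 70.3), (22, 71.1)]
top3 [(-22, nan), (-16, nan), (-10, nan), (10, nan), (16, nan), (22, nan)]
side3 [(-22, 59.6), (-16, 58.4), (-10, 56.2), (10, 53.3), (16, 53.0), (22, 53.3)]
top3 [(-22, 60.0), (-16, 58.7), (-10, 57.0), (10, 53.0), (16, 51.9), (22, 53.0)]
t 7.45 p [0.4747 0.0853 0.1335] F [0.45 0.97 0.05] open 0.003
d units [0.0479 0.0009 0.0166] mm 40.59722466274945 w [-0.0028  0.0013 -0.0217]
  return _methods._mean(a, axis=axis, dtype=dtype,
  ret = ret.dtype.type(ret / rcount)
```

Both rockers are on: the supply's far wing is at 70.3 mm, parallel to the panel, and the mains wing is level at 53. Next is the key.

Call:
apply_moves([
  {"x": 0.024,"y": 0,"z": 0.008,"wx": -0.002,"wy": 0.001,"wz": -0.02,"fingers": -1},
  {"x": 0.024,"y": 0,"z": 0.008,"wx": 0,"wy": 0,"wz": 0,"fingers": -1},
  {"x": 0,"y": 0,"z": 0,"wx": 0,"wy": 0,"wz": 0,"fingers": -1},
  {"x": 0,"y": 0,"z": 0,"wx": 0,"wy": 0,"wz": 0,"fingers": -1},
])

```text
clock: 7.95
tool_pos: [0.4812, 0.055, 0.1193]
eef_rot: [0.741, -0.672, 0.0, -0.005]
contact_force: [0.5, -0.0, 0.2]
opening: 0.008
```

```bash
python3 g.py .475 .047 .072 .091
```

```text
t 7.95 p [0.4812 0.055  0.1193] F [ 0.55 -0.02  0.18] open 0.008
d units [0.0095 0.0091 0.059 ] mm 48.313465745262775 w [-0.0022  0.0019  0.0022]
```

Call:
apply_moves([
  {"x": 0.0095,"y": 0.009,"z": 0.02,"wx": -0.002,"wy": 0.002,"wz": 0.002,"fingers": -1},
  {"x": 0,"y": 0,"z": 0.02,"wx": 0,"wy": 0,"wz": 0,"fingers": -1},
  {"x": 0,"y": 0,"z": 0.01,"wx": 0,"wy": 0,"wz": 0,"fingers": -1},
  {"x": 0,"y": 0,"z": 0,"wx": 0,"wy": 0,"wz": 0,"fingers": -1},
])

```text
clock: 8.45
tool_pos: [0.4768, 0.053, 0.0788]
eef_rot: [0.741, -0.671, 0.001, -0.003]
contact_force: [0.4, 0.5, -0.5]
opening: 0.003
```

```bash
python3 - <<'E'
from plant import *
import cv2,numpy as np
p,_=snapshot("wrist");q,_=snapshot("side")
cv2.imwrite("pics/w3.png",np.hstack([cv2.resize(p,(400,300)),cv2.resize(q[180:280,200:333],(400,300),interpolation=cv2.INTER_CUBIC)])[:,:,::-1])
E
python3 g.py .475 .047 .062 .091
```

```text
t 8.55 p [0.4772 0.0528 0.0794] F [-0.14  0.02 -0.73] open 0.005
d units [0.007  0.0036 0.0217] mm 18.453586433180018 w [-0.0019  0.0008  0.0025]
```

View pics/w3.png

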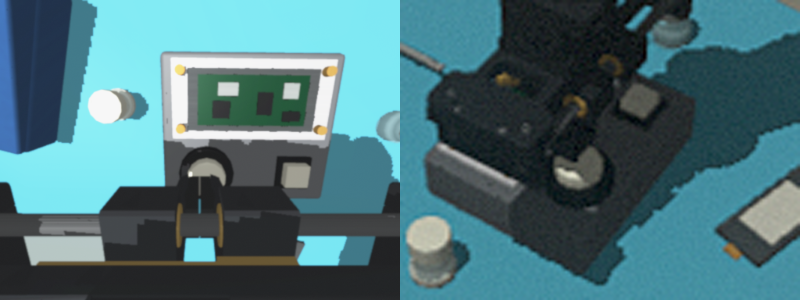

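The wrist view has the tips at about (199,185) and the key centre at about (207,175). That matches the computed offset of about 6 mm, so I'll shift and then press gently.

Call:
apply_moves([
  {"x": 0.0085,"y": 0.0036,"z": 0.007,"wx": -0.002,"wy": 0.001,"wz": 0.002,"fingers": -1},
  {"x": 0.001,"y": 0,"z": 0.007,"wx": 0,"wy": 0,"wz": 0,"fingers": -1},
  {"x": 0,"y": 0,"z": 0.003,"wx": 0,"wy": 0,"wz": 0,"fingers": -1},
])

```text
clock: 8.93
tool_pos: [0.4757, 0.0442, 0.0659]
eef_rot: [0.739, -0.674, 0.001, -0.0]
contact_force: [-0.4, 0.4, -1.2]
opening: 0.006
```

```bash
python3 g.py .475 .047 .056 .091
```

```text
t 8.925 p [0.4757 0.0442 0.0659] F [-0.42  0.37 -1.16] open 0.006
d units [-0.0035  0.0006  0.0123] mm 10.265158214226615 w [-0.0004 -0.0003  0.0002]
```

Call:
apply_moves([
  {"x": -0.003,"y": 0,"z": 0.004,"wx": 0,"wy": 0,"wz": 0,"fingers": -1},
  {"x": 0,"y": 0,"z": 0.004,"wx": 0,"wy": 0,"wz": 0,"fingers": -1},
  {"x": 0,"y": 0,"z": 0.004,"wx": 0,"wy": 0,"wz": 0,"fingers": -1},
  {"x": 0,"y": 0,"z": 0.003,"wx": 0,"wy": 0,"wz": 0,"fingers": -1},
])

```text
clock: 9.43
tool_pos: [0.4756, 0.0468, 0.0557]
eef_rot: [0.739, -0.674, 0.001, -0.001]
contact_force: [-6.7, 0.4, 48.3]
opening: 0.003
```

```bash
python3 g.py .475 .047 .056 .091
```

```text
t 9.425 p [0.4756 0.0468 0.0557] F [-6.65  0.39 48.35] open 0.003
d units [-0.0003  0.0007 -0.0004] mm 0.6765348171292966 w [-0.0009 -0.0002  0.0001]
```

Key bottomed at z = 55.7 mm. I'll ease to a moderate push and let it settle.

Call:
apply_moves([
  {"x": 0,"y": 0,"z": 0.001,"wx": 0,"wy": 0,"wz": 0,"fingers": -1},
  {"x": 0,"y": 0,"z": 0.001,"wx": 0,"wy": 0,"wz": 0,"fingers": -1},
  {"x": 0,"y": 0,"z": 0.001,"wx": 0,"wy": 0,"wz": 0,"fingers": -1},
  {"x": 0,"y": 0,"z": 0.001,"wx": 0,"wy": 0,"wz": 0,"fingers": -1},
])

```text
clock: 9.93
tool_pos: [0.4755, 0.0469, 0.0563]
eef_rot: [0.739, -0.674, 0.002, -0.002]
contact_force: [-0.5, 0.8, 13.2]
opening: 0.007
```

Run:
```python
from plant import *
import cv2,numpy as np
for i in range(6):
    q,d=snapshot("side");s=get_state();print(s["clock"],s["tool_pos"].round(4),s["contact_force"].round(1))
m=camera_model("side");np.savez("side4.npz",p=q,d=d,K=m["camera_matrix"],T=m["world_from_camera"])
cv2.imwrite("pics/f.png",cv2.resize(q,(800,600),interpolation=cv2.INTER_CUBIC)[:,:,::-1])
```

```text
9.975 [0.4755 0.0469 0.0563] [-1.8 -0.8 11.4]
10.025 [0.4755 0.0469 0.0563] [-1.5 -0.2 12.1]
10.075 [0.4755 0.0469 0.0563] [-2.   0.  12.4]
10.125 [0.4755 0.0469 0.0563] [-1.   0.3 12.8]
10.175 [0.4755 0.0469 0.0563] [-2.1 -0.2 12.7]
10.225 [0.4755 0.0469 0.0563] [-0.7 -0.6 11.8]
```

View pics/f.png

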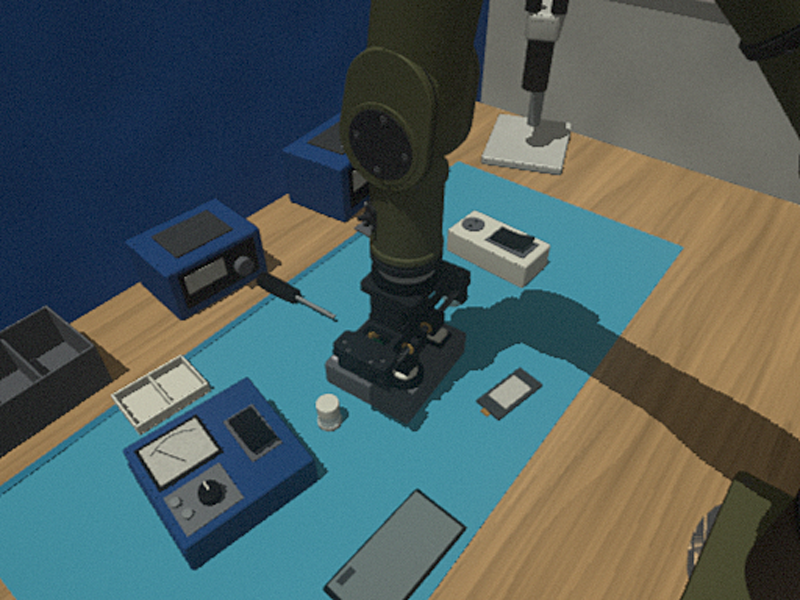

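The fingers hold the round key at (407,372), and everything visible is where it was; the jar is hidden behind the arm. The push is steady at about 12 N, against the spring's 5 N at full travel. I'll hand the job in.

```bash
python3 -c "
from plant import *
print(finish_job())"
```

```text
the job is handed in; nothing more can be done
None
```

I pressed the switch box rocker on, then the supply rocker. I then pressed the round test key to its stop and handed the job in at about 10.2 s with the closed fingertips still holding it down. `finish_job()` reports no verdict, so these are my own last checks:

- **Switch box rocker:** before the key press, the depth images showed its far wing level at about 53 mm, so it was on.
- **Supply rocker:** its far wing was at about 70 mm and parallel to the panel, so it was on. Only the side camera could confirm this, because the arm blocked the top view.
- **Round key:** the fingertips were at 56.3 mm, where 56 mm is fully down. They held still with a steady push of about 12 N, against the key spring's 5 N at full travel.
- **Square key and bench:** the fingers stayed well away from the square key, though I did not measure its travel. In the final side view everything visible was where it started. The screw jar and most of the back cover were hidden behind the arm.

Each press briefly peaked at 44–48 N at the wrist when it hit the end stop. That is below the 120 N wrist limit. It is more than the 40 N allowed for the arm or gripper body, but only the fingertips should have been in contact.

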